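Jack up a support under the carved plaque

TASK

A carved wooden face plaque lies across the two uprights of a carving rest. Turn the knob of the screw jack standing under it clockwise until the platform touches the underside and carries the plaque, lifting it no more than 10 mm off the uprights, then let go. Leave the spare jack as it is.

Things in the scene. Friction and masses are not known exactly. Their poses are not given: they have to be found in the camera images.
- jack_knob: knob of the jack under the plaque, on its gear housing on the robot's side. Origin on its upright axis at grip height, 104 mm up. Brass bar 42 mm long (x) x 14 thick (y), from 24 below to 10 above the origin; a black 44 disc beneath, top 23 below it. Clockwise from above lifts the platform 20 mm per rad; stays where left; 0.25 N m. Starts 0.2-0.7 rad clockwise of the low stop; range 2.2
- jack_platform: square aluminium platform, 90 x 90 x 8 mm, of the same jack, on telescopic legs around a screw; it moves only up and down. Origin at the centre of its top face, z up, x pointing away from the knob, whose axis is 130 mm off. Starts 11 to 21 mm below the plaque
- plaque: loose wooden plaque with a carved face, board 80 (x) x 270 (y) x 16 mm, 36 mm thick over the face, about 0.3 kg, lying level across two wooden uprights (80 x 30 mm, 95 mm high, 115 mm either side of the middle). Origin at the centre of its flat underside, 95 mm above the bench at the start; z up
- spare_platform: platform of the spare jack, of the same kind and size (its knob 130 mm from the platform's centre towards the robot), on the other half of the bench with nothing above it. Origin at the centre of its top face, z up, x away from its knob. Not to be moved
There are look-alikes about, which are no part of the job. What is shaped like the part that bears jack_knob but pink or purple is not meant.

How it is judged:
At the end, for the whole second after the job is handed in: the jack's platform presses on the plaque's underside with more than 0.5 N, the plaque's centre is no more than 11 mm higher than it lay on the uprights and within 20 mm of where it was, level to 7 degrees and at rest (contact force between plaque and jack_platform above 0.5 N and height (world z) of plaque below 0.106 m and angle between plaque's own z axis and vertical below 0.12 rad and distance of plaque from where it was at the start of the episode below 0.02 m and linear speed of plaque below 0.01 m/s); the robot touches nothing.
It fails at once if the spare jack's platform moved by more than 4 mm (distance of spare_platform from where it was at the start of the episode above 0.004 m).
It also fails if it takes over 30 s, if anything falls off the work surface, if the arm or the gripper's body presses on something with over 40 N, if the wrist force passes 120 N, or if a joint passes its speed limit or range.

ROBOT

A 6-joint arm with a two-finger parallel gripper is mounted at the origin on the work surface. World frame = base frame: x ahead of the robot, y to its left, z up, the work surface at z = 0. Lengths are in m, angles in rad, forces in N, time in s.
With the tool pointing down it reaches from about 0.35 to 0.975 m from the base axis. Payload 4.9 kg.
Tool frame: the origin (TCP) lies on the centre line of the jaws, within the pads' length; the fingertips stand ctrl.tcp_to_tips ahead of it and the grasp point (between the pads) lies 3 mm ahead of it (ctrl.tcp_to_tips is the distance from the TCP to the fingertips, in m); z points along the fingers, y is the direction in which the jaws open and shut (so a half turn about z gives the same grasp; the last joint's range is limited). The gripper opens to 85 mm and grips with 20 to 120 N. Pads are 22 mm wide; open, the fingers measure 114 mm over their backs; the gripper's body (76 mm by 85 mm) begins 54 mm behind the grasp point. The pads swing forward as they close: fully open they stand 13 mm farther back than shut.
Start: joints at [-1.277, 0.053, 1.613, -0, 1.476, -0.119], TCP at [0.251, -0.572, 0.253] pointing down, gripper open.
Joint ranges: [-3.01, 3.01], [-1.01, 2.22], [0.06, 2.58], [-1.02, 4.17], [0.09, 2.62], [-3.14, 3.14]. Speed limits (rad/s): [2.57, 2.57, 3.14, 3.14, 3.14, 3.14].

INTERFACE

Orientations are given as a rotation vector (axis times angle).
In Python, from station import ctrl, vision gives the robot as it stands.
- The arm moves only by the tool jog_arm, never from a script. Its argument "deltas" is a list of rows, each a list of 7 numbers: the turn, a rotation vector about the tool's x, y, z in rad, then the shift along the tool's x, y, z in cm, then the opening, from 0 (shut) to 1 (fully open). A call has 1 to 12 rows; each row shifts and turns the commanded pose from where the row before left it, along the tool's axes as they then stand; what a row does not reach is not made up. A row lasts 1/12 s, in which the tool goes at most 41.7 mm and 7.16 degrees, less where a joint would pass 70% of its speed; a pose out of reach is approached as far as the arm can. A call with a gripper value outside its range is refused whole. The fingers move at their own pace and stop on an object; "grip_force" is the grip in N (left out, the last holds). Time passes only in rows, so rows that do not move let the fingers close. It gives the time, the measured TCP pose, the force and the opening at its end, in the units of the state.
- ctrl.get_obs(): the state, without advancing time (a new reading comes with each control period).
- vision.get_image(name): name is "side" or "top"; returns (picture, depth): 420x560x3 uint8, red, green, blue; 420x560 float32, m along the optical axis (not along the pixel's ray), 0 where there is no reading.
- vision.calibration(name): a dict with "fx", "fy", "cx", "cy" (pixels), "dist" ([k1, k2, p1, p2, k3] as OpenCV has them; the pictures are not rectified), "rvec" (rotation vector, rad) and "tvec" (3), from world to camera coordinates, as OpenCV has them. Camera axes: x right, y down, z forward; pixel columns grow to the right and rows downward; lengths in m; the calibration is good to about 2 mm. A picture is of the moment at which its call begins. calibration takes no time and is no camera call.
- ctrl.finish_job(): hands the job in, once; it reports no verdict.
The state is a dict: "t": time; "q": joint angles; "dq": joint speeds; "effort": joint torques, N m; "tool_pos": TCP position; "tool_rot": TCP orientation; "contact_force": force on the tool from outside, world axes, zero at the start; "wrist_torque": the same for the moment, N m; "opening": finger opening in m.
Only numpy, scipy, OpenCV 4.12 (cv2) and the standard library are available. Lean on these libraries where they do the work, as an engineer would, in place of code of your own. Each camera call takes 0.05 s, during which the arm holds its last target. There are 200 camera calls.

## Working session

There is one attempt and no reset: what is moved stays moved. The work goes in short steps, Python scripts to look and compute and a tool call to move; the robot and the scene stay as the last step left them, time stands still between calls to the robot, and variables do not carry over. Pictures are saved under pics/ and viewed, about 8 in all and at most 12, crops included, and the job is handed in when it is done.

Besides the shell and the picture viewer there is one more tool, called as a command line: name --pt "numbers of a row" for each row, then --argument value for the rest. jog_arm: Moves the arm, as the interface text tells. Its arguments: {"type":"object","properties":{"deltas":{"type":"array"},"grip_force":{"type":"number"}},"required":["deltas"]}

```bash
mkdir -p pics; ls
cat > h.py <<'E'
import cv2, numpy as np
from station import ctrl, vision
def K(n):
    c=vision.calibration(n); M=np.array([[c['fx'],0,c['cx']],[0,c['fy'],c['cy']],[0,0,1.]])
    return M,np.array(c['dist'],float),cv2.Rodrigues(np.array(c['rvec'],float))[0],np.array(c['tvec'],float).ravel()
def ray(n,uv):
    M,d,R,t=K(n); p=cv2.undistortPoints(np.array(uv,float).reshape(-1,1,2),M,d).reshape(-1,2)
    return -R.T@t, np.c_[p,np.ones(len(p))]@R
def plane(n,uv,z):
    o,D=ray(n,uv); return o+D*((z-o[2])/D[:,2])[:,None]
def cloud(n,dep):
    v,u=np.mgrid[:420,:560]; o,D=ray(n,np.c_[u.ravel(),v.ravel()])
    return (o+D*dep.reshape(-1,1)).reshape(420,560,3)
def save(n,f):
    im,d=vision.get_image(n); cv2.imwrite(f'pics/{f}.png',im[:,:,::-1]); np.savez(f'pics/{f}.npz',im=im,d=d); return im,d
E
python3 - <<'E'
from h import *
for n in('top','side'): save(n,n+'0')
print(ctrl.get_obs(),ctrl.tcp_to_tips)
E
```

```text
pics
{'t': 0.1, 'q': array([-1.27700343e+00,  5.33504742e-02,  1.61417048e+00, -3.35509311e-05,
        1.47600980e+00, -1.18975428e-01]), 'dq': array([-0.00087317, -0.00058466, -0.00306069,  0.0001469 ,  0.00013544,
        0.0013808 ]), 'effort': array([ 9.84356848e-04, -3.94899809e+01, -3.71363711e+01, -1.27990024e-04,
        3.88400542e-03,  4.40502205e-06]), 'tool_pos': array([ 0.25056827, -0.57199372,  0.25214071]), 'tool_rot': array([-3.07303473e+00, -6.43391785e-01,  3.17829136e-04]), 'contact_force': array([-0.57344923, -0.26387861, -0.09746977]), 'wrist_torque': array([ 0.00312605, -0.00214079,  0.06339463]), 'opening': 0.08598461929152336} 0.022
```

View pics/top0.png

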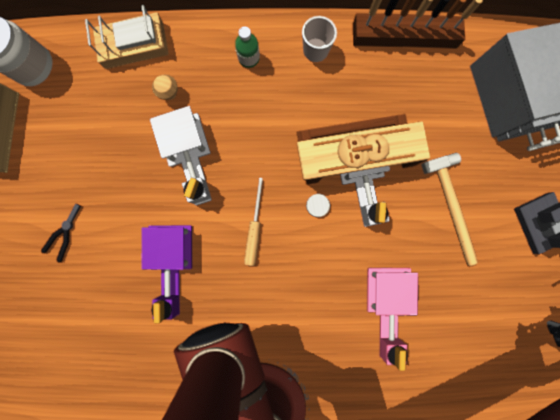

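View pics/side0.png

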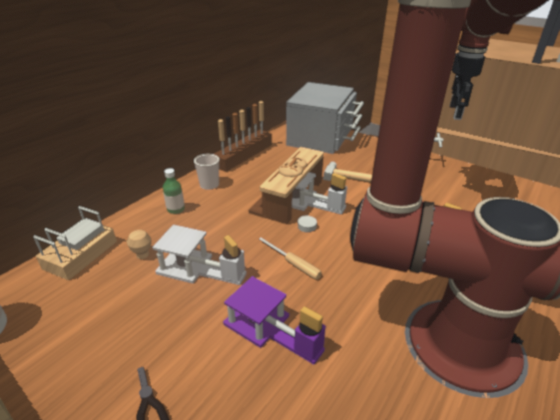

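The top view shows the target jack's knob at about (378,212), with its housing running up to the plaque at about (365,150). The spare is the white jack at (178,130), and the purple and pink jacks are decoys. Next I measure the bar.

Run:
```python
from h import *
z=np.load('pics/top0.npz'); im,d=z['im'],z['d']
hsv=cv2.cvtColor(im,cv2.COLOR_RGB2HSV)
P=cloud('top',d)
sl=(slice(190,235),slice(355,400))
big=cv2.resize(im[130:240,330:440],None,fx=5,fy=5,interpolation=cv2.INTER_NEAREST); cv2.imwrite('pics/crop1.png',big[:,:,::-1])
h=P[...,2]
print(np.round(h[200:224:2,364:394:2]*1000).astype(int))
m=np.zeros(h.shape,bool); m[sl]=h[sl]>0.105
q=P[m]; print(m.sum(),q.mean(0),q[:,2].min(),q[:,2].max(),np.argwhere(m).mean(0))
c,s,vt=np.linalg.svd((q-q.mean(0))[:,:2],full_matrices=False); print('axis',vt[0],s, np.degrees(np.arctan2(vt[0][1],vt[0][0])))
print('rect',cv2.minAreaRect(q[:,:2].astype(np.float32)*1000))
mp=np.zeros(h.shape,bool); mp[115:185,295:430]=h[115:185,295:430]>0.1
q=P[mp]; print('plaque',cv2.minAreaRect(q[:,:2].astype(np.float32)*1000),np.median(q[:,2]))
ms=np.zeros(h.shape,bool); ms[60:215,145:215]=(h[60:215,145:215]>0.06)
b=hsv[sl]; ys,xs=np.where((b[...,0]>14)&(b[...,0]<32)&(b[...,1]>130)&(b[...,2]>120)); print('brass px',len(xs),xs.mean()+355,ys.mean()+190)
```

```text
[[ 10  14  37  37  33  12  13   0  -2   2   3   3   3   2   0]
 [ 12  12  33  34  37  12  14  -1 115 113 112   0   3   1   0]
 [ 11  16  34  71  76  81  86 106 115 115 115   2   3  -3   3]
 [ 58  74  75  76  83  83  88 107 115 114 115  73   1   2   0]
 [ 60  75  72  81  81  80  89 106 115 113 115  80   2   2   1]
 [ 51  75  80  80  80  83  90 105 115 114 115  83   2   0   1]
 [ 49  69  82  84  79  81  90 108 114 115 115  85  82  -1  -4]
 [ 46  65  81  81  82  79  93 110 116 113 116  81  81   2   0]
 [ 40  59  79  82  82  84  93 109 115 114 115  78  72  -1   0]
 [ 35  57  72  82  82  81  96 112 114 118 116  81  73   1   1]
 [ 31  51  69  73  82  85  97 113 114 115 117  73  74   0   0]
 [ 28  47  68  74  78  80  93 106 114 113 114   3   2   2  -1]]
168 [ 0.44244455 -0.24444494  0.16660987] 0.10500355604248279 0.9242301422576825 [211.79166667 381.08928571]
axis [ 0.18102102 -0.98347923] [0.69575667 0.14670172] -79.57076317310455
rect ((437.2203063964844, -155.51866149902344), (41.36118698120117, 223.9263916015625), 4.426766395568848)
plaque ((554.6216430664062, -183.33798217773438), (148.13841247558594, 374.308837890625), 25.1816463470459) 0.11277626444267885
brass px 157 381.7643312101911 211.62420382165604
```

View pics/crop1.png

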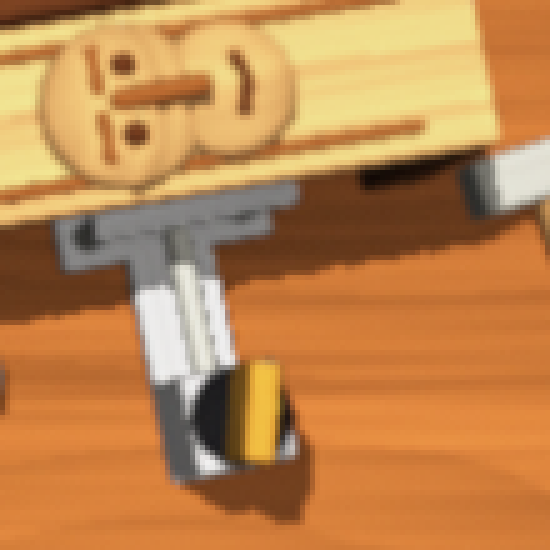

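The crop shows the bar's bright top face at about crop (263,412), which is image (382.6,212.4). The darker strip to its left is the bar's side face. I'll fit the top face only and get the plaque frame.

Run:
```python
from h import *
z=np.load('pics/top0.npz'); im,d=z['im'],z['d']
P=cloud('top',d); h=P[...,2]
hsv=cv2.cvtColor(im,cv2.COLOR_RGB2HSV)
def rect(m,zz):
    ys,xs=np.where(m); q=plane('top',np.c_[xs,ys],zz)[:,:2]
    c=q.mean(0); u=np.linalg.svd(q-c,full_matrices=False)[2][0]
    print(len(q),'mean',c.round(4),'axis deg',np.degrees(np.arctan2(u[1],u[0])).round(1),'rect',cv2.minAreaRect((q*1000).astype(np.float32)))
w=np.zeros(h.shape,bool); w[198:226,368:392]=1
rect(w&(h>.111)&(h<.12),.114)
rect(w&(hsv[...,1]>130)&(hsv[...,2]>200)&(hsv[...,0]>17)&(h>.1),.114)
wp=np.zeros(h.shape,bool); wp[110:190,290:432]=1
mp=wp&(h>.107)&(h<.14)&(hsv[...,2]>150)
mp=cv2.morphologyEx(mp.astype(np.uint8),cv2.MORPH_OPEN,np.ones((5,5)))>0
rect(mp,.111)
# plaque board top height & jack platform height
f=mp&(h<.117); print('board z',np.mean(h[f]),np.median(h[f]),f.sum(),'face',np.median(h[mp&(h>.124)]))
f=mp
zs=np.load('pics/side0.npz'); Q=cloud('side',zs['d']); 
print(np.round(h[160:186,350:392:3]*1000).astype(int))
```

```text
139 mean [ 0.4447 -0.2591] axis deg 174.7 rect ((445.3185729980469, -258.3096008300781), (14.494599342346191, 41.0151252746582), 88.68199157714844)
109 mean [ 0.446  -0.2592] axis deg 174.5 rect ((446.23529052734375, -259.1929016113281), (11.275455474853516, 39.30582809448242), 84.2502670288086)
4750 mean [ 0.5747 -0.2231] axis deg 99.3 rect ((575.0048828125, -224.9055938720703), (80.17168426513672, 270.20574951171875), 9.247212409973145)
board z 0.11206872778949238 0.11202926539166691 3517 face 0.12769762707218507
[[126 128 128 127 127 124 116 114 120 118 117 116 115 111]
 [127 128 127 129 126 123 113 118 113 115 116 110 113 111]
 [124 127 126 123 126 122 114 113 115 112 112 110 111 111]
 [121 125 121 122 120 120 113 114 110 111 112 111 113 114]
 [124 123 123 121 120 114 112 115 110 113 112 112 112 114]
 [121 120 121 122 119 110 109 112 111 111 112 114 110 103]
 [122 118 121 118 109 112 110 113 113 112 109 102  75  76]
 [113 116 117 111 114 113 115 113 109 103  77  77  76  76]
 [110 112 111 110 109 111 111 105  75  75  78  76  78  74]
 [112 113 113 111 110 103  75  75  75  77  74  7
[... 255 characters left out ...]
7  76  77  77  76  75  11  12  14  11   9   2   2]
 [ 76  74  76  77  76  34  15  16  13  14  14  14   0   1]
 [ 77  77  78  72  30  38  14  15  13   9  10  13   5   6]
 [ 75  75  17  14   9  34  12  12  13  11   2   1   0   1]
 [ 46  11  11  12  10  38  12  13   8   4   0   2   0  -1]
 [ 13  13  11  13  12  36  32  13  -1   2  -1   0   0   1]
 [ 13  10  10  10  14  39  32  16   3   0  -1   1  -1   0]
 [ 14  10  12  13  12  38  34  10   0   2   4  -2   3   0]
 [ 13  12  11  12  12  37  34  13   1   0   0   5   0   3]
 [  0  -1  13  11  11  35  36  13   1   1   1   2   1  -2]
 [  0   0  14  13  14  36  37  14   2   0  -4   0   2   0]
 [  2   4  13  14  12  35  35  13   1   1   4   2   4   1]]
```

Bar centre is (0.4455,-0.259) and it points along -5.4°. The platform top is at about 75 mm, so the gap is about 20 mm (1.0 rad), and I plan to turn about 1.25 rad. Moving above the knob now.

jog_arm --pt "0 0 0 2.53 -1.74 0 0.6" --pt "0 0 0 2.53 -1.74 0 0.6" --pt "0 0 0 2.53 -1.74 0 0.6" --pt "0 0 0 2.53 -1.74 0 0.6" --pt "0 0 0 2.53 -1.74 0 0.6" --pt "0 0 0 2.53 -1.74 0 0.6" --pt "0 0 0 2.53 -1.74 0 0.6" --pt "0 0 0 2.53 -1.74 0 0.6" --pt "0 0 0 2.53 -1.74 0 0.6" --pt "0 0 0 2.53 -1.74 0 0.6" --pt "0 0 0 2.53 -1.74 0 0.6" --pt "0 0 0 2.53 -1.74 0 0.6" --grip_force 60

```text
t: 1.1
tool_pos: [0.4454, -0.2579, 0.2528]
tool_rot: [-3.074, -0.644, 0.001]
contact_force: [0.5, -1.6, -0.4]
opening: 0.0514
```

jog_arm --pt "0 0 0.1 0 0 0 0.6" --pt "0 0 0.1 0 0 0 0.6" --pt "0 0 0.1 0 0 0 0.6" --pt "0 0 0.1 0 0 0 0.6" --pt "0 0 0.107 0 0 0 0.6" --pt "0 0 0 0 0 0 0.6" --pt "0 0 0 0 0 0 0.6"

```text
t: 1.68
tool_pos: [0.4449, -0.2593, 0.2529]
tool_rot: [-3.138, 0.144, 0.001]
contact_force: [0.1, 0.0, 0.4]
opening: 0.0513
```

```bash
cat > st.py <<'E'
from h import *
o=ctrl.get_obs(); R=cv2.Rodrigues(o['tool_rot'])[0]
for k in('t','q','tool_pos','contact_force','wrist_torque','opening'): print(k,np.round(o[k],4))
print('xdir deg',np.degrees(np.arctan2(R[1,0],R[0,0])),'z',R[:,2].round(4),'knob offset in tool',(R.T@(np.array([.4455,-.259,.109])-o['tool_pos'])).round(4))
E
python3 st.py
```

```text
t 1.6833
q [-0.6722 -0.2139  1.865  -0.      1.4912  0.99  ]
tool_pos [ 0.4449 -0.2593  0.2529]
contact_force [0.1019 0.0266 0.4071]
wrist_torque [ 0.0076 -0.0262 -0.0134]
opening 0.0513
xdir deg -5.240679153722502 z [-6.e-04  4.e-04 -1.e+00] knob offset in tool [ 0.0007 -0.0003  0.1439]
```

jog_arm --pt "0 0 0 0.05 0 3.0 0.6" --pt "0 0 0 0 0 3.0 0.6" --pt "0 0 0 0 0 3.0 0.6" --pt "0 0 0 0 0 2.0 0.6" --pt "0 0 0 0 0 1.5 0.6" --pt "0 0 0 0 0 1.0 0.6" --pt "0 0 0 0 0 0.8 0.6" --pt "0 0 0 0 0 0 0.6"

```text
t: 2.35
tool_pos: [0.4448, -0.259, 0.1087]
tool_rot: [-3.137, 0.146, 0.003]
contact_force: [0.0, 1.4, -0.6]
opening: 0.0513
```

jog_arm --pt "0 0 0 0 0 0 0" --pt "0 0 0 0 0 0 0" --pt "0 0 0 0 0 0 0" --pt "0 0 0 0 0 0 0" --pt "0 0 0 0 0 0 0" --pt "0 0 0 0 0 0 0" --pt "0 0 0 0 0 0 0" --pt "0 0 0 0 0 0 0"

```text
t: 3.02
tool_pos: [0.4463, -0.2603, 0.1119]
tool_rot: [3.136, -0.147, 0.003]
contact_force: [-1.5, -0.3, 5.9]
opening: 0.013
```

```bash
python3 st.py
```

```text
t 3.0167
q [-6.7190e-01 -7.6000e-02  1.9870e+00 -4.0000e-04  1.2279e+00  9.9290e-01]
tool_pos [ 0.4463 -0.2603  0.1119]
contact_force [-1.5243 -0.3294  5.8817]
wrist_torque [-0.0427  0.2199  0.1268]
opening 0.013
xdir deg -5.378176089250275 z [ 0.0018 -0.0019 -1.    ] knob offset in tool [-0.0009 -0.0012  0.0029]
```

Gripped, with the bar between the pads at 13 mm opening. I'll turn 0.9 rad, then check.

jog_arm --pt "0 0 0.09 0 0 -0.1 0" --pt "0 0 0.09 0 0 0 0" --pt "0 0 0.09 0 0 0 0" --pt "0 0 0.09 0 0 0 0" --pt "0 0 0.09 0 0 0 0" --pt "0 0 0.09 0 0 0 0" --pt "0 0 0.09 0 0 0 0" --pt "0 0 0.09 0 0 0 0" --pt "0 0 0.09 0 0 0 0" --pt "0 0 0.09 0 0 0 0" --pt "0 0 0 0 0 0 0" --pt "0 0 0 0 0 0 0"

```text
t: 4.02
tool_pos: [0.4454, -0.2617, 0.1119]
tool_rot: [2.757, -1.497, 0.004]
contact_force: [-1.4, -7.7, 1.2]
opening: 0.0128
```

```bash
cat > pl.py <<'E'
from h import *
import sys
f=sys.argv[1]
save('top',f); save('side',f+'s')
def hs(g):
    z=np.load(f'pics/{g}.npz'); return cloud('top',z['d'])[...,2]
a,b=hs('top0'),hs(f)
z0=np.load('pics/top0.npz'); hsv=cv2.cvtColor(z0['im'],cv2.COLOR_RGB2HSV)
w=np.zeros(a.shape,bool); w[122:165,303:424]=1
m=(w&(a>.107)&(a<.14)&(hsv[...,2]>150)).astype(np.uint8); m=cv2.erode(m,np.ones((7,7)))>0
for n,c in(('all',np.ones(a.shape,bool)),('left',np.arange(560)[None]<340),('right',np.arange(560)[None]>390)):
    k=m&c&(b<.16)&(b>.1); dd=(b-a)[k]; print('rise mm',n,k.sum(),np.median(dd)*1000,dd.mean()*1000)
A=cloud('side',np.load('pics/side0.npz')['d'])[...,2];B=cloud('side',np.load(f'pics/{f}s.npz')['d'])[...,2]
k=np.zeros(A.shape,bool);k[150:200,260:325]=1;k&=(A>.105)&(A<.14)&(B>.1)&(B<.15); print('side rise',k.sum(),np.median((B-A)[k])*1000)
o=cloud('top',np.load(f'pics/{f}.npz')['d']); g=np.zeros(a.shape,bool); g[166:182,345:392]=1
g&=(b>.06)&(b<.104)
print('platform z',np.median(b[g]),g.sum())
E
python3 st.py; python3 pl.py a1
```

```text
t 4.0167
q [-0.6733 -0.0763  1.9873 -0.0043  1.2272  1.8938]
tool_pos [ 0.4454 -0.2617  0.1119]
contact_force [-1.3689 -7.6702  1.188 ]
wrist_torque [-1.1599  0.3301 -0.0395]
opening 0.0128
xdir deg -56.99960347413575 z [ 2.0e-04 -5.3e-03 -1.0e+00] knob offset in tool [-0.0022 -0.0015  0.0029]
rise mm all 2037 -0.01608128572949674 0.006627792403109673
rise mm left 563 -0.11820480175139814 -0.0826229915728078
rise mm right 809 -0.046562938479266514 -0.03324914170264432
side rise 1284 -0.0960319825353273
platform z 0.09428001439598038 214
```

Platform at about 93.5 mm with the plaque not yet lifted. I'll turn another 0.3 rad.

jog_arm --pt "0 0 0.05 0 0 0 0" --pt "0 0 0.05 0 0 0 0" --pt "0 0 0.05 0 0 0 0" --pt "0 0 0.05 0 0 0 0" --pt "0 0 0.05 0 0 0 0" --pt "0 0 0.05 0 0 0 0" --pt "0 0 0 0 0 0 0" --pt "0 0 0 0 0 0 0"

```text
t: 4.78
tool_pos: [0.4449, -0.262, 0.112]
tool_rot: [2.502, -1.891, 0.004]
contact_force: [-3.1, -9.0, 0.5]
opening: 0.013
```

```bash
python3 st.py; python3 pl.py a2
```

```text
t 4.7833
q [-0.6737 -0.0764  1.9874 -0.0057  1.228   2.1935]
tool_pos [ 0.4449 -0.262   0.112 ]
contact_force [-3.1294 -9.0367  0.5189]
wrist_torque [-1.2679  0.6513 -0.009 ]
opening 0.013
xdir deg -74.16749928059663 z [-0.0013 -0.0058 -1.    ] knob offset in tool [-0.0027 -0.0014  0.0029]
rise mm all 2046 4.564012931971339 4.648833778891868
rise mm left 563 4.336818300617495 4.382664852874784
rise mm right 812 4.484225564014121 4.4834381616863626
side rise 1294 3.7503809943346123
platform z 0.10026617313814778 199
```

The plaque is up about 4.5 mm and level, so I release and retreat straight up.

jog_arm --pt "0 0 0 0 0 0 0.2" --pt "0 0 0 0 0 0 0.4" --pt "0 0 0 0 0 0 0.5" --pt "0 0 0 0 0 0 0.5" --pt "0 0 0 0 0 0 0.5" --pt "0 0 0 0 0 0 0.5" --pt "0 0 0 0 0 -1.0 0.5" --pt "0 0 0 0 0 -2.0 0.5" --pt "0 0 0 0 0 -3.0 0.5" --pt "0 0 0 0 0 -3.0 0.5" --pt "0 0 0 0 0 -3.0 0.5" --pt "0 0 0 0 0 0 0.5"

```text
t: 5.88
tool_pos: [0.4484, -0.2615, 0.2401]
tool_rot: [2.506, -1.894, 0.021]
contact_force: [0.1, -0.9, 0.9]
opening: 0.0425
```

```bash
python3 st.py; python3 pl.py a3
```

```text
t 5.8833
q [-6.7150e-01 -2.0430e-01  1.8782e+00  1.0000e-04  1.4543e+00  2.1933e+00]
tool_pos [ 0.4484 -0.2615  0.2401]
contact_force [ 0.1475 -0.9313  0.8554]
wrist_torque [ 0.0012 -0.0309 -0.0204]
opening 0.0425
xdir deg -74.14192724933213 z [ 0.0105 -0.0082 -0.9999] knob offset in tool [-0.0046  0.0031  0.131 ]
rise mm all 2049 4.465393864504175 4.5655256688702615
rise mm left 559 4.506223093435624 4.429079288445098
rise mm right 821 4.178231545624578 4.3139124096469725
side rise 1311 3.667240369118807
platform z 0.10022994472882046 196
```

View pics/a3.png

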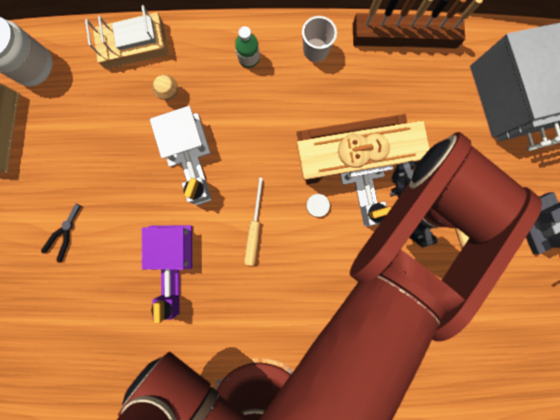

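View pics/a3s.png

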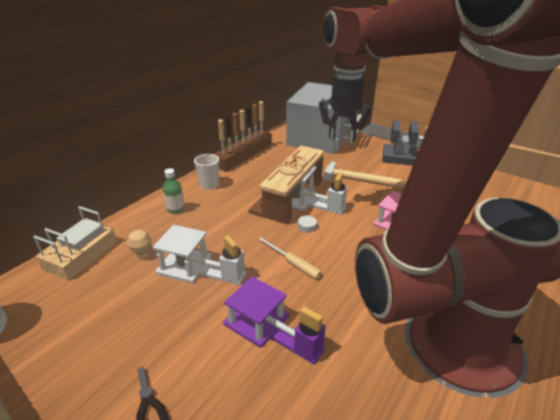

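Top view: the bar at (378,212) is turned about 70° clockwise, the plaque at (363,150) is where it was, and the spare at (178,130) is unchanged. In the side view the gripper at (345,110) is well clear of everything. I'm handing in.

```bash
python3 -c "
from station import ctrl
print(ctrl.finish_job())"
```

```text
the job is handed in; nothing more can be done
None
```

I gripped the brass bar of the jack under the plaque and turned it clockwise by about 1.2 rad in two steps. I then let go, raised the gripper about 13 cm, and handed the job in at about 6 s; it reports no verdict.

- **Lift:** after release, depth images put the plaque 4.5 mm up from the top camera and 3.7 mm from the side camera. That is a slight disagreement, but both are well under 10 mm.
- **Level and position:** the left and right ends rose by 4.5 and 4.2 mm, so the plaque is level. It looks unshifted in the last top view. I did not measure its sideways position again.
- **Platform:** it read about 100 mm, consistent with carrying the plaque, and held after letting go. I could not measure the contact force between platform and plaque directly.
- **Robot and spare jack:** the wrist read close to zero force, so the robot was touching nothing. The spare jack looked unmoved in both final pictures.

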